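# Stand the fallen tube racks back on their feet

## Robot

A 6-joint arm with a two-finger parallel gripper is mounted at the origin on the work surface. World frame = base frame: x ahead of the robot, y to its left, z up, the work surface at z = 0. Lengths are in mm, angles in rad, forces in N, time in s.
With the tool pointing down it reaches from about 350 to 875 mm from the base axis. Payload 4.2 kg.
Tool frame: the origin (TCP) lies midway between the tips of the shut fingers; the grasp point (between the pads) lies 19 mm behind it; z points along the fingers, y is the direction in which the jaws open and shut (so a half turn about z gives the same grasp; the last joint's range is limited). The gripper opens to 85 mm and grips with 20 to 120 N. Pads are 22 mm wide; open, the fingers measure 114 mm over their backs; the gripper's body (76 mm by 85 mm) begins 54 mm behind the grasp point. The pads swing forward as they close: fully open they stand 13 mm farther back than shut.
Start: joints at [1.381, 0.385, 0.008, 0, -1.194, -0.259], TCP at [271.144, 563.099, 231.312] pointing down, gripper open.
Joint ranges: [-3.14, 3.14], [-1.21, 2.06], [-1.07, 1.41], [-3.16, 2.05], [-2.99, -0.16], [-3.1, 3.1]. Speed limits (rad/s): [2.79, 2.79, 3.14, 3.14, 3.14, 3.14].

## Interface

Orientations are given as a unit quaternion [x, y, z, w].
In Python, from bench import arm gives the robot as it stands.
- The arm moves only by the tool servo_tool, never from a script. Its argument "rows" is a list of rows, each an object of numbers: "fingers": the finger opening in cm, from 0 to 8.54; "x", "y", "z": the shift along the tool's x, y, z in cm; "turn": the turn about the tool's z in degrees. A call has 1 to 10 rows; each row shifts and turns the commanded pose from where the row before left it, along the tool's axes as they then stand; what a row does not reach is not made up. A row lasts 1/12 s, in which the tool goes at most 41.7 mm and 7.16 degrees, less where a joint would pass 70% of its speed; a pose out of reach is approached as far as the arm can. A call is refused whole if a number of a shift passes 4.17 or a number of a turn 7.16, either way. A call with a gripper value outside its range is refused whole. The fingers move at their own pace and stop on an object; the grip force is fixed at half the most. Time passes only in rows, so rows that do not move let the fingers close. It gives the time, the measured TCP pose, the force and the opening at its end, in the units of the state.
- arm.read_state(): the state, without advancing time (a new reading comes with each control period).
- arm.get_image(name): name is "side" or "top" or "wrist"; returns (picture, depth): 384x512x3 uint8, red, green, blue; 384x512 float32, mm along the optical axis (not along the pixel's ray), 0 where there is no reading.
- arm.camera_model(name): a dict with "fx", "fy", "cx", "cy" (pixels), "pose" (4x4, takes a point from camera to world coordinates). Camera axes: x right, y down, z forward; pixel columns grow to the right and rows downward; lengths in mm; the calibration is good to about 2 mm. A picture is of the moment at which its call begins: read the wrist's pose just before it. camera_model takes no time and is no camera call; for the wrist camera it gives the pose at the moment of the call.
- arm.job_done(): hands the job in, once; it reports no verdict.
The state is a dict: "clock": time; "joints": joint angles; "joint_vel": joint speeds; "joint_efforts": joint torques, N m; "position": TCP position; "ee_rot": TCP orientation; "contact_force": force on the tool from outside, world axes, zero at the start; "wrist_torque": the same for the moment, N m; "gripper_width": finger opening in mm.
Only numpy, scipy, OpenCV 4.12 (cv2) and the standard library are available. Lean on these libraries where they do the work, as an engineer would, in place of code of your own. Each camera call takes 0.05 s, during which the arm holds its last target.

## Task

Two yellow tube racks, a long one and a short one, have fallen on their sides on the lab bench: tip each of them back onto its feet, holes facing up, by pushing it over with the fingertips about where it lies. Do not pick up or lift the racks or shove them across the bench, and leave the jar, the bottle and the small rack that is already standing where they are.

Things in the scene. Friction and masses are not known exactly. Their poses are not given: they have to be found in the camera images.
- long_rack_center (a point): Middle of the long fallen tube rack: empty, yellow plastic, open-sided, 0.18 to 0.36 kg, 150 long x 90 wide x 50 high (mm) when standing. It lies on a long side, any heading: 90 mm tall, footprint 150 x 50, centre 45 mm up (25 once standing). +x points out of the holed top face (level now, straight up once standing), y along its length, z across its width (up now).
- long_rack_holes (a point): Centre of the long rack's holed top face (6 mm plate, square 18 mm holes), 25 mm from the middle along +x; 45 mm up now, 50 mm once standing. Pushed on this face near its upper edge, towards the base, the rack turns about the base's lower edge.
- long_rack_base (a point): Centre of the long rack's solid, heavier base plate (8 mm), 25 mm from the middle along -x; 0 mm up once standing. Tipped towards its base, the rack falls by itself onto it past about 20 to 25 degrees and stands about 70 mm farther along the push; pushed low it may slide; tipped the other way it ends upside down.
- short_rack_center (a point): Middle of the short fallen tube rack: empty, yellow plastic, open-sided, 0.11 to 0.22 kg, 100 long x 72 wide x 42 high (mm) when standing. It lies on a long side, any heading: 72 mm tall, footprint 100 x 42, centre 36 mm up (21 once standing). +x points out of the holed top face (level now, straight up once standing), y along its length, z across its width (up now).
- short_rack_holes (a point): Centre of the short rack's holed top face (6 mm plate, square 16 mm holes), 21 mm from the middle along +x; 36 mm up now, 42 mm once standing. Pushed on this face near its upper edge, towards the base, the rack turns about the base's lower edge.
- short_rack_base (a point): Centre of the short rack's solid, heavier base plate (8 mm), 21 mm from the middle along -x; 0 mm up once standing. Tipped towards its base, the rack falls by itself onto it past about 20 to 25 degrees and stands about 57 mm farther along the push; pushed low it may slide; tipped the other way it ends upside down.
- small_rack: Bystander: small yellow rack of the same plastic already standing on its feet, 80 x 50 x 50 mm high (80 along its y); origin at the middle of its underside, z up.
- jar: Bystander: white plastic screw-cap jar, 72 mm diameter, 105 mm tall, upright; origin at the centre of its underside, z up.
- bottle: Bystander: clear glass bottle with white cap, 56 mm diameter, 105 mm tall, upright; origin at the centre of its underside, z up.

How it is judged:
By the outcome, as a careful person would: the job done as asked, in the order asked, and still so for the second after the job is handed in, with the robot touching nothing.
It also fails if it takes over 45 s, if anything falls off the work surface, if the arm or the gripper's body presses on something with over 40 N, if the wrist force passes 120 N, or if a joint passes its speed limit or range.

## Working session

There is one attempt and no reset: what is moved stays moved. The work goes in short steps, Python scripts to look and compute and a tool call to move; the robot and the scene stay as the last step left them, time stands still between calls to the robot, and variables do not carry over. Pictures are saved under pics/ and viewed, and the job is handed in when it is done.

Besides the shell and the picture viewer there is one more tool, called after "Request:" by a JSON object that holds its "method" and its "body", one argument or row to a line. servo_tool: Moves the arm, as the interface text tells. Its arguments: {"type":"object","properties":{"rows":{"type":"array","items":{"type":"object","properties":{"fingers":{"type":"number"},"x":{"type":"number"},"y":{"type":"number"},"z":{"type":"number"},"turn":{"type":"number"}}}}},"required":["rows"]}

```bash
mkdir -p pics; python3 - <<'E'
from bench import arm
import cv2,numpy as np
s=arm.read_state();print({k:np.round(v,3).tolist() for k,v in s.items()})
for n in("top","side"):
    p,d=arm.get_image(n);cv2.imwrite(f"pics/{n}0.png",p[...,::-1]);np.save(f"{n}0.npy",d);m=arm.camera_model(n);print(n,m)
    np.savez(f"{n}0.npz",p=p,d=d,K=[m[k] for k in("fx","fy","cx","cy")],T=m["pose"])
E
```

```text
{'clock': 0.0, 'joints': [1.381, 0.386, 0.007, -0.001, -1.194, -0.259], 'joint_vel': [-0.0, 0.001, -0.001, 0.002, 0.0, -0.001], 'joint_efforts': [-0.0, -39.229, 18.841, 4.186, -0.005, -0.0], 'position': [270.908, 562.568, 230.221], 'ee_rot': [0.975, -0.223, -0.0, 0.001], 'contact_force': [0.663, -1.286, 0.728], 'wrist_torque': [0.001, 0.04, -0.034], 'gripper_width': 85.292}
top {'fx': 462.3794224547004, 'fy': 462.3794224547004, 'cx': 253.78895525020135, 'cy': 198.78419173046933, 'pose': array([[ 6.06678911e-03, -9.76151332e-01,  2.17006386e-01,
         3.81382413e+02],
       [-9.99980325e-01, -5.57609419e-03,  2.87345450e-03,
         1.89598024e+01],
       [-1.59487839e-03, -2.17019549e-01, -9.76165955e-01,
         8.43232127e+02],
       [ 0.00000000e+00,  0.00000000e+00,  0.00000000e+00,
         1.00000000e+00]])}
side {'fx': 384.06676474403486, 'fy': 384.06676474403486, 'cx': 260.3034368888277, 'cy': 189.87845007925165, 'pose': array([[-6.76446202e-01, -5.73052037e-01,  4.62635816e-01,
         2.55156935e+02],
       [-7.36476232e-01,  5.30436609e-01, -4.19809199e-01,
         2.81957832e+02],
       [-4.82645650e-03, -6.24698621e-01, -7.80851035e-01,
         5.67435289e+02],
       [ 0.00000000e+00,  0.00000000e+00,  0.00000000e+00,
         1.00000000e+00]])}
```

View pics/top0.png

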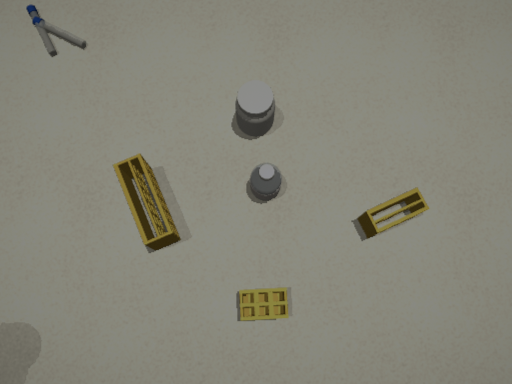

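View pics/side0.png

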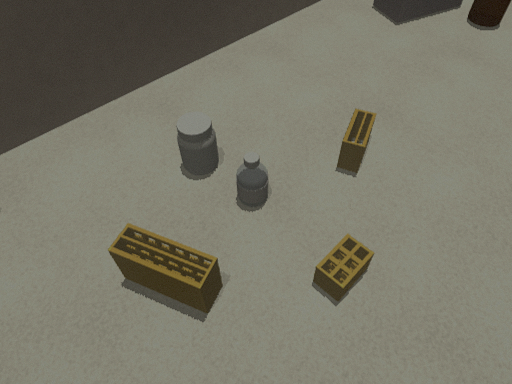

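```bash
cat > h.py <<'E'
import numpy as np,cv2
def cloud(f):
    z=np.load(f);d=z['d'];fx,fy,cx,cy=z['K'];T=z['T']
    v,u=np.mgrid[:384,:512];P=np.stack([(u-cx)/fx*d,(v-cy)/fy*d,d],-1)
    return z['p'],d,P@T[:3,:3].T+T[:3,3]
E
python3 - <<'E'
from h import *
z=np.load('top0.npz');p=z['p'][...,::-1]
A=cv2.resize(p[145:260,105:190],None,fx=4.5,fy=4.5,interpolation=2);B=cv2.resize(p[175:250,345:440],None,fx=4.2,fy=4.2,interpolation=2)
z=np.load('side0.npz');q=z['p'][...,::-1]
C=cv2.resize(q[220:315,100:230],None,fx=3,fy=3);D=cv2.resize(q[100:180,330:385],None,fx=3,fy=3)
im=np.zeros((600,800,3),np.uint8)
for m,(x,y) in((A[:517],(0,0)),(B,(385,0)),(C[:270],(385,320)),):
    im[y:y+m.shape[0],x:x+m.shape[1]]=m[:600-y,:800-x]
cv2.imwrite('pics/z.png',np.clip(im*1.6,0,255).astype(np.uint8))
cv2.imwrite('pics/z2.png',np.clip(cv2.resize(D,None,fx=2.2,fy=2.2)*1.6,0,255).astype(np.uint8))
for f in('top0.npz','side0.npz'):
    p,d,W=cloud(f)
    h=cv2.cvtColor(p,cv2.COLOR_RGB2HSV);m=((h[...,0]>15)&(h[...,0]<35)&(h[...,1]>150)&(d>0)).astype(np.uint8)
    n,l,st,_=cv2.connectedComponentsWithStats(m)
    for i in range(1,n):
        if st[i,4]<150:continue
        w=W[l==i];zt=np.percentile(w[:,2],98);t=w[np.abs(w[:,2]-zt)<6]
        r=cv2.minAreaRect(t[:,:2].astype(np.float32));print(f,st[i],zt.round(1),r,cv2.boxPoints(r).round(0).tolist())
    n2=None
E
```

```text
top0.npz [ 114  154   66   96 2561] 92.5 ((549.3486328125, 207.3926239013672), (148.44012451171875, 48.10934829711914), 24.25430679321289) [[472.0, 199.0], [492.0, 155.0], [627.0, 216.0], [607.0, 260.0]]
top0.npz [358 189  71  49 999] 74.2 ((535.0697631835938, -221.90994262695312), (39.883670806884766, 99.19373321533203), 24.995182037353516) [[496.0, -185.0], [538.0, -275.0], [574.0, -258.0], [532.0, -169.0]]
side0.npz [126 224  80  32 208] 93.1 ((563.5499877929688, 189.05801391601562), (130.34564208984375, 5.809828281402588), 24.61046028137207) [[503.0, 165.0], [506.0, 159.0], [624.0, 214.0], [622.0, 219.0]]
side0.npz [134 240  79  31 230] 92.7 ((536.6882934570312, 196.98121643066406), (119.88922119140625, 13.702713012695312), 29.847496032714844) [[481.0, 173.0], [488.0, 161.0], [592.0, 221.0], [585.0, 233.0]]
side0.npz [113 248  97  42 580] 92.7 ((534.4675903320312, 222.10328674316406), (143.73336791992188, 25.944995880126953), 32.47119140625) [[467.0, 194.0], [481.0, 173.0], [602.0, 250.0], [588.0, 272.0]]
```

View pics/z.png

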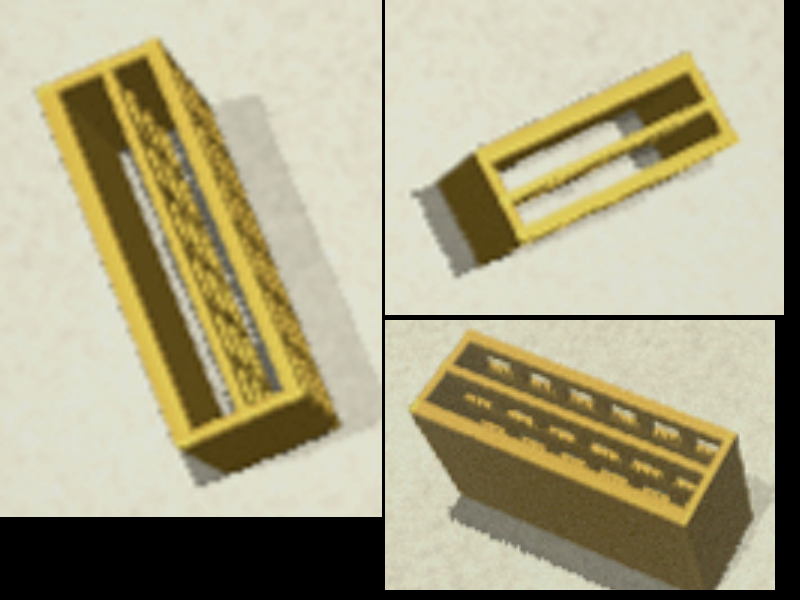

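View pics/z2.png

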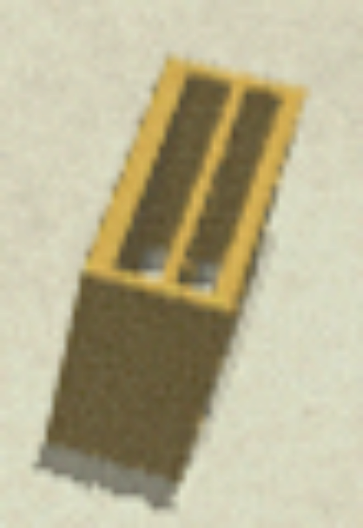

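```bash
python3 - <<'E'
from h import *
out=[]
for f,c,ang,L,W_,h in(('top0.npz',(535,-222),115,100,42,72),('side0.npz',(535,-222),115,100,42,72),('top0.npz',(549,207.4),24.25,150,50,90),('side0.npz',(549,207.4),24.25,150,50,90)):
    z=np.load(f);fx,fy,cx,cy=z['K'];T=np.linalg.inv(z['T'])
    a=np.radians(ang);e=np.array([np.cos(a),np.sin(a)]);n=np.array([e[1],-e[0]])
    s=np.arange(-60,60,.4);t=np.arange(-40,40,.4)
    S,TT=np.meshgrid(s,t);
    X=np.stack([c[0]+S*e[0]+TT*n[0],c[1]+S*e[1]+TT*n[1],np.full_like(S,h)],-1)
    C=X@T[:3,:3].T+T[:3,3]
    u=C[...,0]/C[...,2]*fx+cx;v=C[...,1]/C[...,2]*fy+cy
    im=cv2.remap(z['p'],u.astype(np.float32),v.astype(np.float32),1)
    out.append(im)
    pr=im[:,75:225].mean((1,2)); print(f,ang,n);print([(round(t[i]),int(pr[i])) for i in range(0,200,5)])
im=np.vstack([np.hstack(out[:2]),np.hstack(out[2:])])
cv2.imwrite('pics/rect.png',np.clip(im[...,::-1]*1.6,0,255).astype(np.uint8))
E
```

```text
top0.npz 115 [0.90630779 0.42261826]
[(-40, 135), (-38, 135), (-36, 135), (-34, 135), (-32, 134), (-30, 135), (-28, 135), (-26, 131), (-24, 119), (-22, 95), (-20, 91), (-18, 106), (-16, 106), (-14, 107), (-12, 104), (-10, 100), (-8, 87), (-6, 65), (-4, 74), (-2, 102), (0, 108), (2, 106), (4, 105), (6, 100), (8, 86), (10, 52), (12, 39), (14, 78), (16, 105), (18, 105), (20, 105), (22, 118), (24, 132), (26, 133), (28, 133), (30, 133), (32, 134), (34, 134), (36, 133), (38, 134)]
side0.npz 115 [0.90630779 0.42261826]
[(-40, 130), (-38, 129), (-36, 129), (-34, 129), (-32, 130), (-30, 129), (-28, 126), (-26, 107), (-24, 81), (-22, 94), (-20, 99), (-18, 80), (-16, 55), (-14, 52), (-12, 51), (-10, 51), (-8, 57), (-6, 88), (-4, 93), (-2, 64), (0, 52), (2, 51), (4, 51), (6, 49), (8, 48), (10, 60), (12, 93), (14, 98), (16, 96), (18, 100), (20, 123), (22, 129), (24, 128), (26, 128), (28, 128), (30, 128), (32, 127), (34, 127), (36, 127), (38, 127)]
top0.npz 24.25 [ 0.41071885 -0.91176204]
[(-40, 134), (-38, 134), (-36, 134), (-34, 134), (-32, 135), (-30, 135), (-28, 134), (-26, 117), (-24, 103), (-22, 103), (-20, 102), (-18, 71), (-16, 41), (-14, 39), (-12, 39), (-10, 39), (-8, 39), (-6, 66), (-4, 111), (-2, 95), (0, 93), (2, 99), (4, 72), (6, 71), (8, 72), (10, 72), (12, 74), (14, 72), (16, 64), (18, 83), (20, 101), (22, 103), (24, 82), (26, 69), (28, 68), (30, 67), (32, 84), (34, 114), (36, 119), (38, 119)]
side0.npz 24.25 [ 0.41071885 -0.91176204]
[(-40, 48), (-38, 47), (-36, 48), (-34, 47), (-32, 47), (-30, 48), (-28, 47), (-26, 47), (-24, 54), (-22, 90), (-20, 97), (-18, 96), (-16, 85), (-14, 68), (-12, 48), (-10, 46), (-8, 53), (-6, 75), (-4, 71), (-2, 47), (0, 47), (2, 66), (4, 96), (6, 83), (8, 50), (10, 52), (12, 61), (14, 73), (16, 82), (18, 57), (20, 58), (22, 91), (24, 97), (26, 103), (28, 123), (30, 127), (32, 127), (34, 126), (36, 126), (38, 127)]
```

View pics/rect.png

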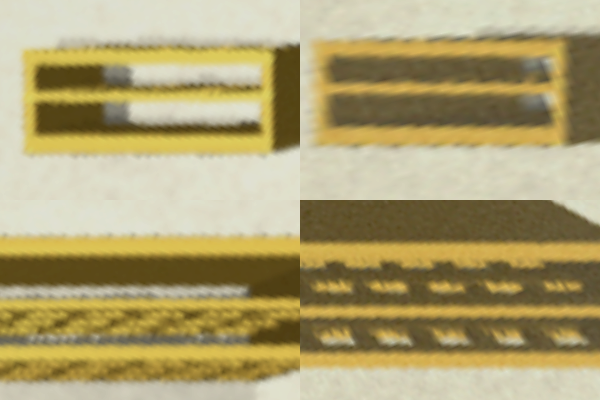

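Request:
{"method": "servo_tool", "body": {
  "rows": [
    {"x": 2.5, "y": 1.3, "fingers": 0},
    {"x": 2.5, "y": 1.3, "fingers": 0},
    {"x": 2.5, "y": 1.3, "fingers": 0},
    {"x": 2.5, "y": 1.3, "fingers": 0},
    {"x": 2.5, "y": 1.3, "fingers": 0},
    {"x": 2.5, "y": 1.3, "fingers": 0},
    {"x": 2.5, "y": 1.3, "fingers": 0},
    {"x": 2.5, "y": 1.3, "fingers": 0},
    {"x": 2.5, "y": 1.3, "fingers": 0},
    {"x": 2.5, "y": 1.3, "fingers": 0}
  ]
}}

```text
invalid input at $.rows[0]: expected keys fingers, x, y, z, turn
```

Request:
{"method": "servo_tool", "body": {
  "rows": [
    {"x": 2.5, "y": 1.4, "fingers": 0},
    {"x": 2.5, "y": 1.4, "fingers": 0},
    {"x": 2.5, "y": 1.4, "fingers": 0},
    {"x": 2.5, "y": 1.4, "fingers": 0},
    {"x": 2.5, "y": 1.4, "fingers": 0},
    {"x": 2.5, "y": 1.4, "fingers": 0},
    {"x": 2.5, "y": 1.4, "fingers": 0},
    {"x": 2.5, "y": 1.4, "fingers": 0},
    {"fingers": 0},
    {"fingers": 0}
  ]
}}

```text
invalid input at $.rows[0]: expected keys fingers, x, y, z, turn
```

Request:
{"method": "servo_tool", "body": {
  "rows": [
    {"turn": 6, "fingers": 0},
    {"turn": 7, "fingers": 0},
    {"turn": 7, "fingers": 0},
    {"turn": 7, "fingers": 0},
    {"turn": 7, "fingers": 0},
    {"turn": 6, "fingers": 0},
    {"fingers": 0},
    {"fingers": 0}
  ]
}}

```text
invalid input at $.rows[0]: expected keys fingers, x, y, z, turn
```

```bash
cat > st.py <<'E'
from bench import arm
from h import *
from scipy.spatial.transform import Rotation as R
def st():
    s=arm.read_state();M=R.from_quat(s['ee_rot']).as_matrix()
    print(round(s['clock'],2),np.round(s['position'],1),'x-heading',round(np.degrees(np.arctan2(M[1,0],M[0,0])),2),'z',M[:,2].round(3),'w',s['gripper_width'],'F',np.round(s['contact_force'],1),'J',np.round(s['joints'],2))
    return s,M
def togo(s,M,t):
    print('tool shift cm',(M.T@(np.array(t)-s['position'])/10).round(2))
def save(n,tag):
    m=arm.camera_model(n);p,d=arm.get_image(n);cv2.imwrite(f"pics/{n}{tag}.png",p[...,::-1])
    np.savez(f"{n}{tag}.npz",p=p,d=d,K=[m[k] for k in("fx","fy","cx","cy")],T=m["pose"])
E
python3 - <<'E'
from st import *
s,M=st();togo(s,M,(577.5,143.6,82));save('wrist','1')
E
```

```text
0.1 [270.9 562.7 230.3] x-heading -25.72 z [-0.001 -0.002 -1.   ] w 85.57048655998433 F [ 0.7 -0.5  0.5] J [ 1.38  0.39  0.01 -0.   -1.19 -0.26]
tool shift cm [45.81 24.42 14.89]
```

View pics/wrist1.png

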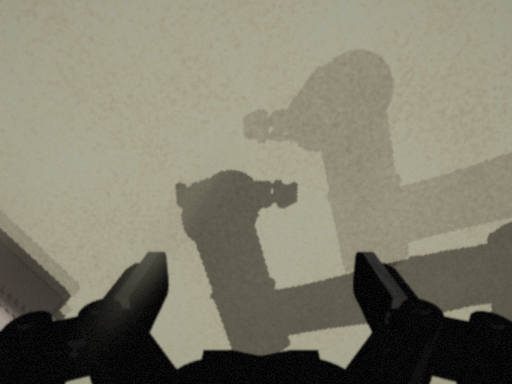

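Request:
{"method": "servo_tool", "body": {
  "rows": [
    {"x": 2.6, "y": 1.4, "z": 0, "turn": 0, "fingers": 0},
    {"x": 2.6, "y": 1.4, "z": 0, "turn": 0, "fingers": 0},
    {"x": 2.6, "y": 1.4, "z": 0, "turn": 0, "fingers": 0},
    {"x": 2.6, "y": 1.4, "z": 0, "turn": 0, "fingers": 0},
    {"x": 2.6, "y": 1.4, "z": 0, "turn": 0, "fingers": 0},
    {"x": 2.6, "y": 1.4, "z": 0, "turn": 0, "fingers": 0},
    {"x": 2.6, "y": 1.4, "z": 0, "turn": 0, "fingers": 0},
    {"x": 2.6, "y": 1.4, "z": 0, "turn": 0, "fingers": 0},
    {"x": 2.6, "y": 1.4, "z": 0, "turn": 0, "fingers": 0}
  ]
}}

```text
clock: 0.9
position: [427.8, 346.6, 231.1]
ee_rot: [0.975, -0.222, -0.0, 0.0]
contact_force: [-0.1, 0.3, -0.6]
gripper_width: -0.0
```

Request:
{"method": "servo_tool", "body": {
  "rows": [
    {"x": 2.6, "y": 1.4, "z": 0, "turn": 0, "fingers": 0},
    {"x": 2.6, "y": 1.4, "z": 0, "turn": 0, "fingers": 0},
    {"x": 2.6, "y": 1.4, "z": 0, "turn": 0, "fingers": 0},
    {"x": 2.6, "y": 1.4, "z": 0, "turn": 0, "fingers": 0},
    {"x": 2.6, "y": 1.4, "z": 0, "turn": 0, "fingers": 0},
    {"x": 2.6, "y": 1.4, "z": 0, "turn": 0, "fingers": 0},
    {"x": 2.6, "y": 1.4, "z": 0, "turn": 0, "fingers": 0},
    {"x": 2.6, "y": 1.4, "z": 0, "turn": 0, "fingers": 0}
  ]
}}

```text
clock: 1.57
position: [566.6, 155.6, 231.0]
ee_rot: [0.975, -0.223, -0.0, 0.0]
contact_force: [0.1, 0.9, 0.4]
gripper_width: -0.3
```

Request:
{"method": "servo_tool", "body": {
  "rows": [
    {"x": 0, "y": 0, "z": 0, "turn": 6, "fingers": 0},
    {"x": 0, "y": 0, "z": 0, "turn": 7, "fingers": 0},
    {"x": 0, "y": 0, "z": 0, "turn": 7, "fingers": 0},
    {"x": 0, "y": 0, "z": 0, "turn": 7, "fingers": 0},
    {"x": 0, "y": 0, "z": 0, "turn": 7, "fingers": 0},
    {"x": 0, "y": 0, "z": 0, "turn": 6, "fingers": 0},
    {"x": 0, "y": 0, "z": 0, "turn": 0, "fingers": 0}
  ]
}}

```text
clock: 2.15
position: [565.9, 156.7, 230.9]
ee_rot: [0.84, -0.543, -0.0, 0.0]
contact_force: [0.6, -0.0, -0.3]
gripper_width: -0.1
```

```bash
python3 - <<'E'
from st import *
s,M=st();togo(s,M,(577.5,143.6,82));save('wrist','2')
E
```

```text
2.15 [565.9 156.7 230.9] x-heading -65.82 z [-0.001 -0.    -1.   ] w -0.06844155637712604 F [ 0.6 -0.  -0.3] J [ 0.55  0.32 -0.09 -0.   -1.16 -0.12]
tool shift cm [ 1.68 -0.53 14.89]
```

View pics/wrist2.png

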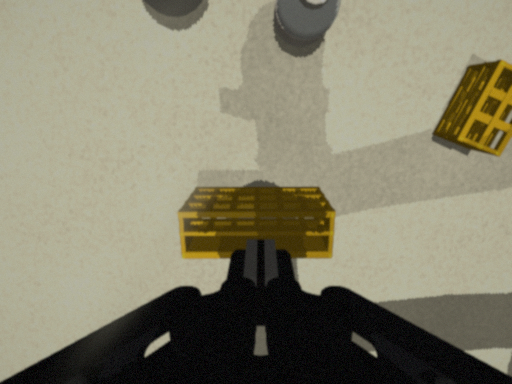

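Request:
{"method": "servo_tool", "body": {
  "rows": [
    {"x": 1.7, "y": -0.5, "z": 1, "turn": 0, "fingers": 0},
    {"x": 0, "y": 0, "z": 3.5, "turn": 0, "fingers": 0},
    {"x": 0, "y": 0, "z": 3.5, "turn": 0, "fingers": 0},
    {"x": 0, "y": 0, "z": 3.5, "turn": 0, "fingers": 0},
    {"x": 0, "y": 0, "z": 3.3, "turn": 0, "fingers": 0},
    {"x": 0, "y": 0, "z": 0, "turn": 0, "fingers": 0},
    {"x": 0, "y": 0, "z": 0, "turn": 0, "fingers": 0}
  ]
}}

```text
clock: 2.78
position: [577.0, 142.9, 82.1]
ee_rot: [0.841, -0.542, -0.001, 0.002]
contact_force: [0.8, -0.2, 0.3]
gripper_width: -0.0
```

```bash
python3 - <<'E'
from st import *
s,M=st();togo(s,M,(559,184.6,82));save('side','3')
E
```

```text
2.78 [577.  142.9  82.1] x-heading -65.59 z [-0.003 -0.002 -1.   ] w -0.045931363612183876 F [ 0.8 -0.2  0.3] J [ 0.52  0.48 -0.25  0.   -0.84 -0.09]
tool shift cm [-4.54 -0.09  0.01]
```

View pics/side3.png

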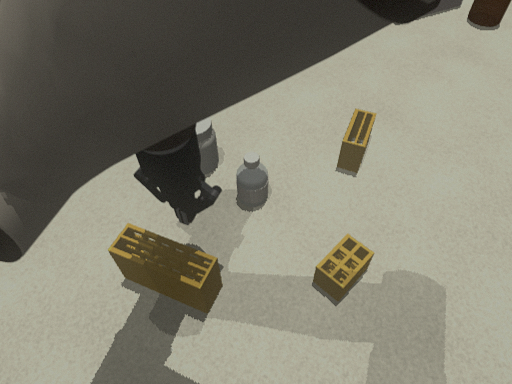

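Request:
{"method": "servo_tool", "body": {
  "rows": [
    {"x": -1.5, "y": 0, "z": 0, "turn": 0, "fingers": 0},
    {"x": -1.3, "y": 0, "z": 0, "turn": 0, "fingers": 0},
    {"x": -0.4, "y": 0, "z": 0, "turn": 0, "fingers": 0},
    {"x": -0.4, "y": 0, "z": 0, "turn": 0, "fingers": 0},
    {"x": -0.4, "y": 0, "z": 0, "turn": 0, "fingers": 0},
    {"x": -0.4, "y": 0, "z": 0, "turn": 0, "fingers": 0},
    {"x": -0.4, "y": 0, "z": 0, "turn": 0, "fingers": 0}
  ]
}}

```text
clock: 3.42
position: [557.9, 187.4, 83.6]
ee_rot: [0.84, -0.543, 0.0, -0.0]
contact_force: [0.4, 0.2, -0.4]
gripper_width: -0.3
```

```bash
python3 - <<'E'
from st import *
s,M=st();togo(s,M,(559,184.6,82));save('side','4')
E
```

```text
3.42 [557.9 187.4  83.6] x-heading -65.72 z [ 0.  0. -1.] w -0.34255321502813635 F [ 0.4  0.2 -0.4] J [ 0.6   0.47 -0.27  0.   -0.83 -0.18]
tool shift cm [0.3  0.01 0.16]
```

View pics/side4.png

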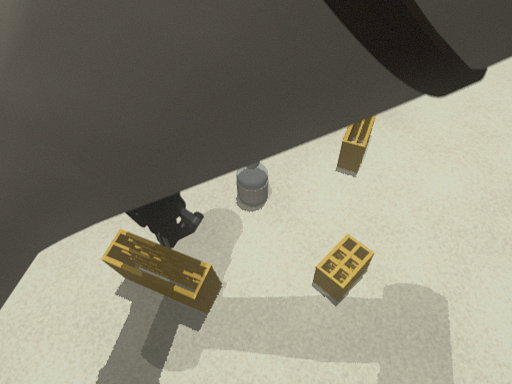

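```bash
python3 - <<'E'
from st import *
save('top','4')
a=np.load('side0.npz')['p'];b=np.load('side4.npz')['p'];
f=lambda p:np.clip(cv2.resize(p[215:330,95:230,::-1],None,fx=2.9,fy=2.9)*1.5,0,255).astype(np.uint8)
t=np.load('top4.npz')['p'][130:270,90:220,::-1]
im=np.hstack([f(a),f(b)]);t=cv2.resize(t,None,fx=2,fy=1.8);c=np.zeros((t.shape[0],im.shape[1],3),np.uint8);c[:,:t.shape[1]]=t*1.0
cv2.imwrite('pics/c4.png',np.vstack([im,c]))
E
```

```text
(no output)
```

View pics/c4.png

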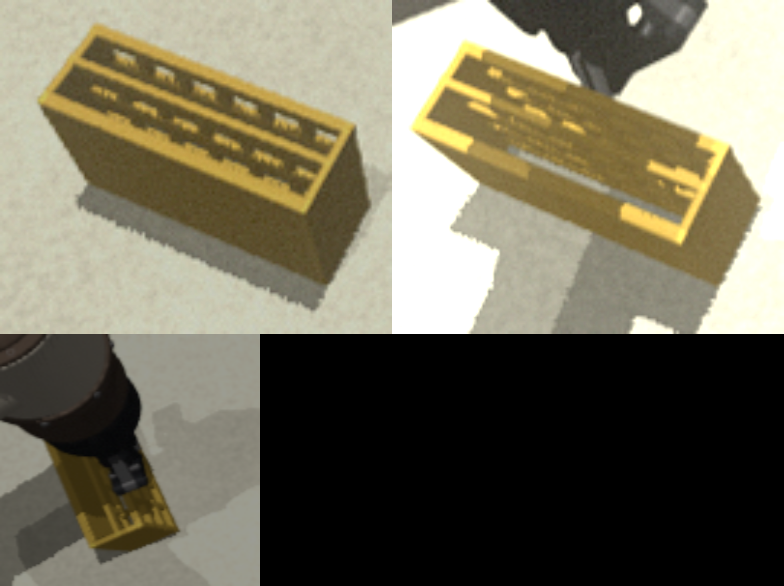

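Request:
{"method": "servo_tool", "body": {
  "rows": [
    {"x": -0.4, "y": 0, "z": 0, "turn": 0, "fingers": 0},
    {"x": -0.4, "y": 0, "z": 0, "turn": 0, "fingers": 0},
    {"x": -0.4, "y": 0, "z": 0, "turn": 0, "fingers": 0},
    {"x": -0.4, "y": 0, "z": 0, "turn": 0, "fingers": 0},
    {"x": -0.4, "y": 0, "z": 0, "turn": 0, "fingers": 0},
    {"x": -0.4, "y": 0, "z": 0, "turn": 0, "fingers": 0}
  ]
}}

```text
clock: 4.02
position: [547.8, 209.5, 83.2]
ee_rot: [0.84, -0.542, -0.0, 0.0]
contact_force: [1.0, 0.0, 0.6]
gripper_width: -0.2
```

```bash
python3 - <<'E'
from st import *
s,M=st();save('side','5')
E
```

```text
4.02 [547.8 209.5  83.2] x-heading -65.71 z [-0. -0. -1.] w -0.1580631181448407 F [1.  0.  0.6] J [ 0.64  0.46 -0.28 -0.   -0.83 -0.22]
```

View pics/side5.png

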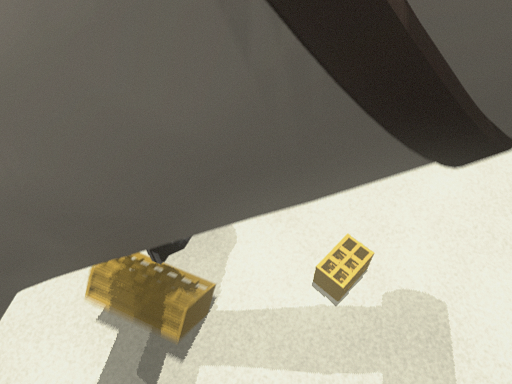

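Request:
{"method": "servo_tool", "body": {
  "rows": [
    {"x": 1, "y": 0, "z": -1.5, "turn": 0, "fingers": 0},
    {"x": 1, "y": 0, "z": -3, "turn": 0, "fingers": 0},
    {"x": 0, "y": 0, "z": -3.5, "turn": 0, "fingers": 0},
    {"x": 0, "y": 0, "z": -3.5, "turn": 0, "fingers": 0},
    {"x": 0, "y": 0, "z": -3.5, "turn": 0, "fingers": 0},
    {"x": 0, "y": 0, "z": 0, "turn": 0, "fingers": 0},
    {"x": 0, "y": 0, "z": 0, "turn": 0, "fingers": 0}
  ]
}}

```text
clock: 4.65
position: [557.2, 191.5, 236.1]
ee_rot: [0.84, -0.543, 0.001, -0.003]
contact_force: [-0.2, -0.4, -1.2]
gripper_width: -0.4
```

```bash
python3 - <<'E'
from st import *
s,M=st();togo(s,M,(475,-250,231));save('wrist','6')
E
```

```text
4.65 [557.2 191.5 236.1] x-heading -65.71 z [ 0.005  0.003 -1.   ] w -0.3943202250906196 F [-0.2 -0.4 -1.2] J [ 0.61  0.32 -0.08  0.   -1.17 -0.18]
tool shift cm [36.87 25.65  0.32]
```

View pics/wrist6.png

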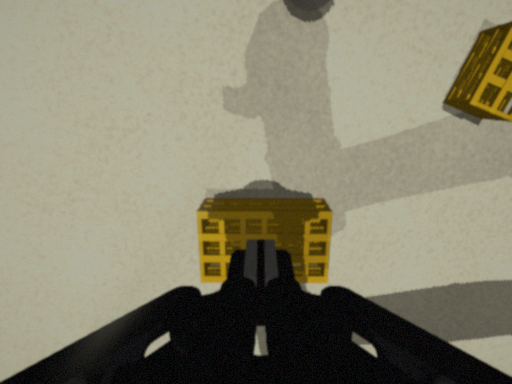

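The wrist picture shows the long rack standing, with holes up at pixels (198–332, 198–283). I'll move on to the short rack.

Request:
{"method": "servo_tool", "body": {
  "rows": [
    {"x": 2.8, "y": 2, "z": 0, "turn": 0, "fingers": 0},
    {"x": 2.8, "y": 2, "z": 0, "turn": 0, "fingers": 0},
    {"x": 2.8, "y": 2, "z": 0, "turn": 0, "fingers": 0},
    {"x": 2.8, "y": 2, "z": 0, "turn": 0, "fingers": 0},
    {"x": 2.8, "y": 2, "z": 0, "turn": 0, "fingers": 0},
    {"x": 2.8, "y": 2, "z": 0, "turn": 0, "fingers": 0},
    {"x": 2.8, "y": 2, "z": 0, "turn": 0, "fingers": 0},
    {"x": 2.8, "y": 2, "z": 0, "turn": 0, "fingers": 0},
    {"x": 2.8, "y": 2, "z": 0, "turn": 0, "fingers": 0},
    {"x": 2.8, "y": 2, "z": 0, "turn": 0, "fingers": 0}
  ]
}}

```text
clock: 5.53
position: [487.5, -147.9, 231.5]
ee_rot: [0.84, -0.542, -0.002, 0.001]
contact_force: [-0.9, -0.0, 0.4]
gripper_width: -0.3
```

Request:
{"method": "servo_tool", "body": {
  "rows": [
    {"x": 2.8, "y": 2, "z": 0, "turn": 0, "fingers": 0},
    {"x": 2.8, "y": 2, "z": 0, "turn": 0, "fingers": 0},
    {"x": 2.8, "y": 2, "z": 0, "turn": 0, "fingers": 0},
    {"x": 0, "y": 0, "z": 0, "turn": 0, "fingers": 0},
    {"x": 0, "y": 0, "z": 0, "turn": 0, "fingers": 0}
  ]
}}

```text
clock: 5.95
position: [467.5, -249.1, 231.2]
ee_rot: [0.839, -0.544, -0.002, 0.001]
contact_force: [-0.5, -0.8, 0.2]
gripper_width: 0.1
```

```bash
python3 - <<'E'
from st import *
s,M=st();togo(s,M,(475,-250,231));save('wrist','7');save('top','7')
E
```

```text
5.95 [ 467.5 -249.1  231.2] x-heading -65.93 z [-0.004  0.001 -1.   ] w 0.06456113753919449 F [-0.5 -0.8  0.2] J [-0.18  0.22 -0.22 -0.   -1.13  0.6 ]
tool shift cm [ 0.39 -0.65  0.02]
```

View pics/wrist7.png

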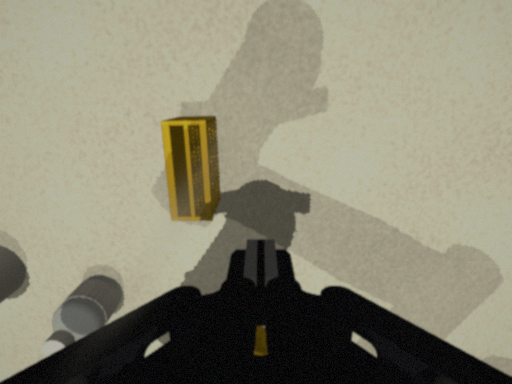

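View pics/top7.png

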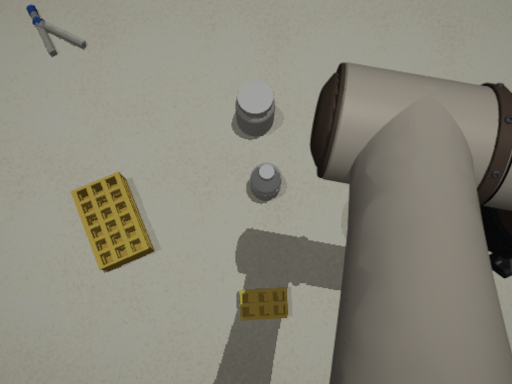

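```bash
python3 - <<'E'
from h import *
z=np.load('wrist7.npz');p=z['p'][105:230,150:235,::-1]
cv2.imwrite('pics/z7.png',np.clip(cv2.resize(p,None,fx=4.5,fy=4.5,interpolation=2)*2,0,255).astype(np.uint8))
p,d,W=cloud('wrist7.npz')
h=cv2.cvtColor(p,cv2.COLOR_RGB2HSV);m=(h[...,1]>150)&(W[...,2]>66)&(W[...,2]<80);m[:,260:]=0;m[230:]=0
print(cv2.minAreaRect(W[m][:,:2].astype(np.float32)))
m=(h[...,1]>130);m[:,260:]=0;m[230:]=0;w=W[m];print(len(w))
E
```

```text
((533.8897094726562, -226.27752685546875), (41.86598587036133, 98.56204986572266), 24.98406410217285)
4631
```

View pics/z7.png

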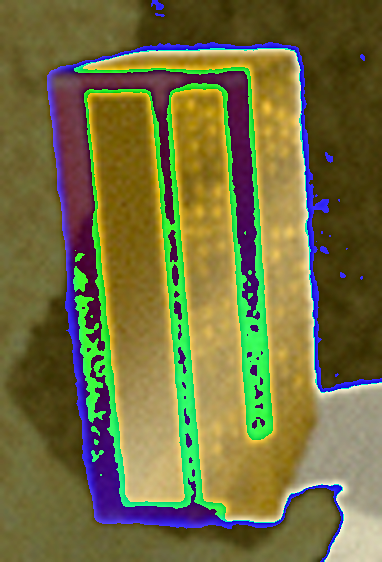

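Request:
{"method": "servo_tool", "body": {
  "rows": [
    {"x": 0, "y": 0, "z": 0, "turn": -7, "fingers": 0},
    {"x": 0, "y": 0, "z": 0, "turn": -7, "fingers": 0},
    {"x": 0, "y": 0, "z": 0, "turn": -7, "fingers": 0},
    {"x": 0, "y": 0, "z": 0, "turn": -7, "fingers": 0},
    {"x": 0, "y": 0, "z": 0, "turn": -7, "fingers": 0},
    {"x": 0, "y": 0, "z": 0, "turn": -7, "fingers": 0},
    {"x": 0, "y": 0, "z": 0, "turn": -7, "fingers": 0},
    {"x": 0, "y": 0, "z": 0, "turn": -7, "fingers": 0},
    {"x": 0, "y": 0, "z": 0, "turn": -7, "fingers": 0}
  ]
}}

```text
clock: 6.8
position: [469.2, -246.3, 232.8]
ee_rot: [1.0, -0.019, -0.0, -0.0]
contact_force: [0.1, 0.9, 0.3]
gripper_width: 0.1
```

Request:
{"method": "servo_tool", "body": {
  "rows": [
    {"x": 0, "y": 0, "z": 0, "turn": -7, "fingers": 0},
    {"x": 0, "y": 0, "z": 0, "turn": -7, "fingers": 0},
    {"x": 0, "y": 0, "z": 0, "turn": -7, "fingers": 0},
    {"x": 0, "y": 0, "z": 0, "turn": -7, "fingers": 0},
    {"x": 0, "y": 0, "z": 0, "turn": 0, "fingers": 0},
    {"x": 0, "y": 0, "z": 0, "turn": 0, "fingers": 0}
  ]
}}

```text
clock: 7.3
position: [469.2, -246.7, 233.0]
ee_rot: [0.976, 0.218, -0.0, -0.0]
contact_force: [-0.0, -1.1, 0.5]
gripper_width: -0.1
```

```bash
python3 - <<'E'
from st import *
s,M=st();togo(s,M,(479,-250,65));save('wrist','8')
T=arm.camera_model('wrist')['pose'];print('cam in tool',M.T@(T[:3,3]-s['position']))
p,d,W=cloud('wrist8.npz')
h=cv2.cvtColor(p,cv2.COLOR_RGB2HSV);m=(h[...,1]>150)&(W[...,2]>66)&(W[...,2]<80);m[235:]=0
print(cv2.minAreaRect(W[m][:,:2].astype(np.float32)))
E
```

```text
7.3 [ 469.2 -246.7  233. ] x-heading 25.22 z [-0.001  0.    -1.   ] w -0.1103323087669465 F [-0.  -1.1  0.5] J [-0.18  0.22 -0.22 -0.   -1.13  2.19]
tool shift cm [ 0.76  0.72 16.8 ]
cam in tool [  74.27953423    0.42308346 -143.65408858]
((533.9771118164062, -225.57415771484375), (40.85667419433594, 99.01272583007812), 25.08757781982422)
```

View pics/wrist8.png

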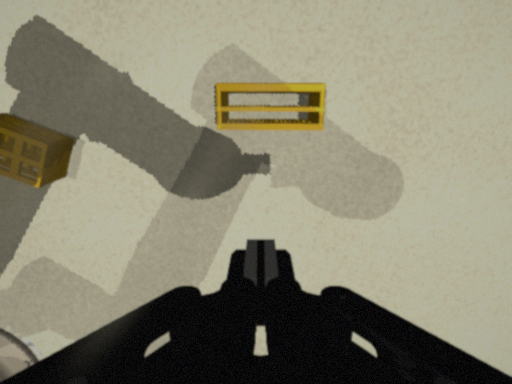

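```bash
python3 - <<'E'
from h import *
p,d,W=cloud('wrist8.npz')
for u,v in((270,85),(270,127),(30,150),(10,350),(10,130),(60,160)):print(u,v,W[v,u].round(0))
p,d,W=cloud('top0.npz')
for u,v in((264,304),(265,172),(255,97)):print(u,v,W[v,u].round(0))
E
```

```text
270 85 [ 551. -218.   73.]
270 127 [ 517. -234.   72.]
30 150 [381. -10.  31.]
10 350 [ 79. -40.  12.]
10 130 [401.   1.  50.]
60 160 [381. -39.  23.]
264 304 [378.   3.  50.]
265 172 [590.   3. 107.]
255 97 [724.  20. 106.]
```

Request:
{"method": "servo_tool", "body": {
  "rows": [
    {"x": 0.8, "y": 0.8, "z": 2, "turn": 0, "fingers": 0},
    {"x": 0, "y": 0, "z": 3.7, "turn": 0, "fingers": 0},
    {"x": 0, "y": 0, "z": 3.7, "turn": 0, "fingers": 0},
    {"x": 0, "y": 0, "z": 3.7, "turn": 0, "fingers": 0},
    {"x": 0, "y": 0, "z": 3.7, "turn": 0, "fingers": 0},
    {"x": 0, "y": 0, "z": 0, "turn": 0, "fingers": 0},
    {"x": 0, "y": 0, "z": 0, "turn": 0, "fingers": 0}
  ]
}}

```text
clock: 7.93
position: [478.8, -251.4, 64.2]
ee_rot: [0.976, 0.219, -0.002, -0.001]
contact_force: [-0.1, 1.1, 0.4]
gripper_width: 0.2
```

```bash
python3 - <<'E'
from st import *
s,M=st();togo(s,M,(515,-234.4,65))
E
```

```text
7.93 [ 478.8 -251.4   64.2] x-heading 25.26 z [-0.005  0.    -1.   ] w 0.21223774375110924 F [-0.1  1.1  0.4] J [-0.18  0.43 -0.41  0.   -0.74  2.19]
tool shift cm [ 4.    0.01 -0.1 ]
```

Request:
{"method": "servo_tool", "body": {
  "rows": [
    {"x": 1.3, "y": 0, "z": 0, "turn": 0, "fingers": 0},
    {"x": 1.1, "y": 0, "z": 0, "turn": 0, "fingers": 0},
    {"x": 0.4, "y": 0, "z": 0, "turn": 0, "fingers": 0},
    {"x": 0.4, "y": 0, "z": 0, "turn": 0, "fingers": 0},
    {"x": 0.4, "y": 0, "z": 0, "turn": 0, "fingers": 0},
    {"x": 0.4, "y": 0, "z": 0, "turn": 0, "fingers": 0},
    {"x": 0.4, "y": 0, "z": 0, "turn": 0, "fingers": 0}
  ]
}}

```text
clock: 8.52
position: [519.8, -232.7, 65.7]
ee_rot: [0.976, 0.219, 0.0, 0.0]
contact_force: [-0.2, -0.6, 0.7]
gripper_width: -0.1
```

```bash
python3 - <<'E'
from st import *
s,M=st();save('wrist','9')
E
```

```text
8.52 [ 519.8 -232.7   65.7] x-heading 25.28 z [ 0.001 -0.    -1.   ] w -0.13904466915971622 F [-0.2 -0.6  0.7] J [-0.14  0.46 -0.34 -0.   -0.77  2.15]
```

View pics/wrist9.png

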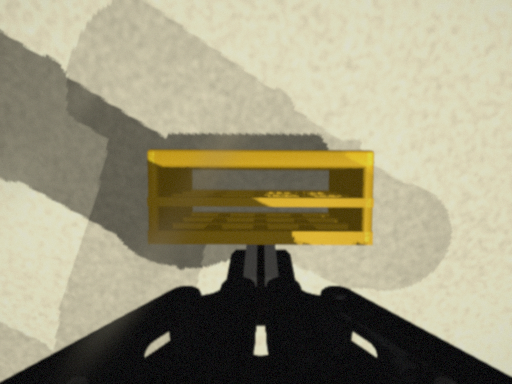

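The rack is square to the fingers at pixels (148–373, 150–245) and is tilting. I'll keep pushing.

Request:
{"method": "servo_tool", "body": {
  "rows": [
    {"x": 0.4, "y": 0, "z": 0, "turn": 0, "fingers": 0},
    {"x": 0.4, "y": 0, "z": 0, "turn": 0, "fingers": 0},
    {"x": 0.4, "y": 0, "z": 0, "turn": 0, "fingers": 0},
    {"x": 0.4, "y": 0, "z": 0, "turn": 0, "fingers": 0},
    {"x": 0, "y": 0, "z": 0, "turn": 0, "fingers": 0}
  ]
}}

```text
clock: 8.98
position: [534.8, -225.9, 65.3]
ee_rot: [0.976, 0.219, 0.0, 0.0]
contact_force: [0.0, 0.5, 0.2]
gripper_width: 0.3
```

```bash
python3 - <<'E'
from st import *
s,M=st();save('wrist','10')
E
```

```text
8.98 [ 534.8 -225.9   65.3] x-heading 25.32 z [ 0.001 -0.    -1.   ] w 0.31170788033516034 F [0.  0.5 0.2] J [-0.12  0.48 -0.31  0.   -0.78  2.13]
```

View pics/wrist10.png

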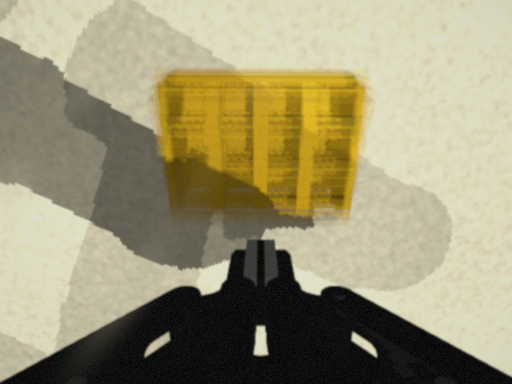

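It is falling onto its base, with the holes turning up. I'll rise and back away, then check.

Request:
{"method": "servo_tool", "body": {
  "rows": [
    {"x": -1, "y": 0, "z": -1.5, "turn": 0, "fingers": 0},
    {"x": -2, "y": 0, "z": -3, "turn": 0, "fingers": 0},
    {"x": -3, "y": 0, "z": -2.5, "turn": 0, "fingers": 0},
    {"x": -3, "y": 0, "z": -2.5, "turn": 0, "fingers": 0},
    {"x": -3, "y": 0, "z": -2, "turn": 0, "fingers": 0},
    {"x": 0, "y": 0, "z": -2, "turn": 0, "fingers": 0},
    {"x": 0, "y": 0, "z": -2, "turn": 0, "fingers": 0},
    {"x": 0, "y": 0, "z": 0, "turn": 0, "fingers": 0},
    {"x": 0, "y": 0, "z": 0, "turn": 0, "fingers": 0}
  ]
}}

```text
clock: 9.78
position: [425.6, -277.5, 221.6]
ee_rot: [0.976, 0.219, 0.001, 0.001]
contact_force: [-0.4, 0.3, -1.1]
gripper_width: -0.0
```

```bash
python3 - <<'E'
from st import *
s,M=st()
for n in('top','side','wrist'):save(n,'11')
for f in('top11.npz','wrist11.npz','side11.npz'):
    p,d,W=cloud(f)
    for nm,c,h in(('long',(520,271),50),('short',(586,-201),42),('small',(378,3),50)):
        m=(np.hypot(W[...,0]-c[0],W[...,1]-c[1])<110)&(abs(W[...,2]-h)<5)&(d>0)
        m&=cv2.cvtColor(p,cv2.COLOR_RGB2HSV)[...,1]>120
        if m.sum()>60:print(f,nm,m.sum(),np.median(W[m][:,2]).round(1),cv2.minAreaRect(W[m][:,:2].astype(np.float32)))
a=np.hstack([np.load('top11.npz')['p'],np.load('side11.npz')['p']])[...,::-1]
cv2.imwrite('pics/f11.png',cv2.resize(a,(800,300)))
E
```

```text
9.78 [ 425.6 -277.5  221.6] x-heading 25.25 z [ 0.003 -0.001 -1.   ] w -0.0022835822080345286 F [-0.4  0.3 -1.1] J [-0.26  0.19 -0.29 -0.   -1.08  2.27]
top11.npz long 2671 50.4 ((520.3603515625, 273.3930969238281), (150.32032775878906, 89.9603042602539), 24.139759063720703)
top11.npz short 67 41.0 ((585.12353515625, -145.69290161132812), (42.49286651611328, 13.779513359069824), 2.5625076293945312)
top11.npz small 775 49.9 ((378.27178955078125, 4.408695220947266), (48.72085189819336, 79.29842376708984), 3.496695041656494)
wrist11.npz short 1389 42.9 ((561.4404907226562, -213.0064697265625), (15.368402481079102, 99.34939575195312), 24.93858528137207)
wrist11.npz small 728 50.7 ((378.5696105957031, -30.571823120117188), (50.585384368896484, 19.447002410888672), 6.053953647613525)
side11.npz long 4405 50.9 ((518.1708984375, 270.27606201171875), (150.64710998535156, 89.2336196899414), 24.23531150817871)
side11.npz short 818 43.1 ((587.0643310546875, -200.93585205078125), (71.9885025024414, 100.02262878417969), 24.459768295288086)
side11.npz small 1062 51.0 ((376.3318786621094, 1.21649169921875), (50.07695770263672, 80.2590560913086), 3.367572069168091)
```

View pics/f11.png

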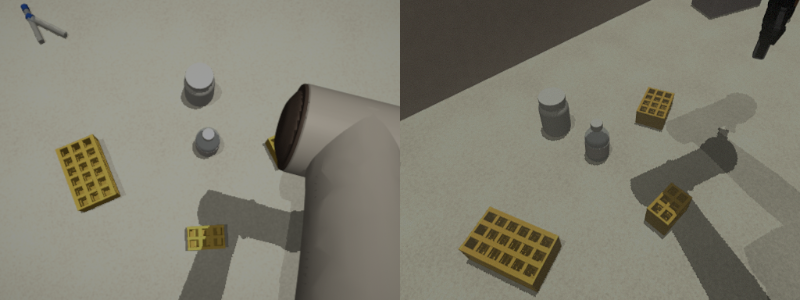

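View pics/wrist11.png

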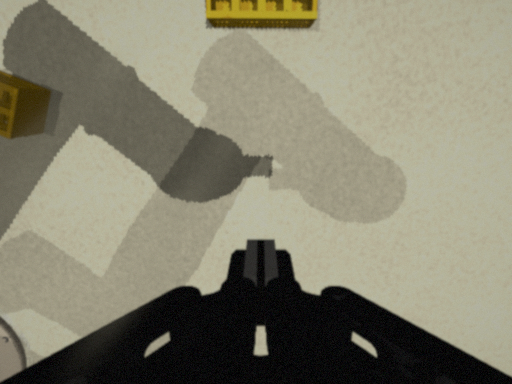

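Both racks are standing with holes up, at the expected places and heights. The bystanders haven't moved, and the arm is clear of everything.

```bash
python3 -c "
from bench import arm
print(arm.job_done())"
```

```text
the job is handed in; nothing more can be done
None
```

Both racks are back on their feet with their holes up. I pushed the long rack first, then the short one, each with the shut fingertips near the upper edge of its holed face. The job was handed in at about 10 s on the robot's clock.

| Rack | Centre (mm) | Top height (mm) | Footprint (mm) | Heading |
|---|---|---|---|---|
| Long | about (520, 272) | 50 | 150 x 90 | 24°, unchanged |
| Short | about (587, -201) | 43 | 100 x 72 | 25°, unchanged |

- **Slide:** each rack came to rest within about 3 mm of where a pure tip would put it, so neither slid noticeably.
- **Bystanders:** the small rack measured within 2 mm of its starting place. I checked the jar and bottle only by eye, and they look unmoved.
- **Arm:** it was clear of everything, and no force above about 2 N was reported at the end of any move.
- **Failed or disagreed:**
  - My first three move calls were refused for missing keys; nothing moved.
  - The arm hid most of the short rack from the top camera in the last check, and the wrist camera saw only part of it. Its final position therefore comes from the side camera, and the wrist view agrees on height and heading.

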